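Load the mirror cell into its locating station

ROBOT

A 6-joint arm with a two-finger parallel gripper is mounted at the origin on the work surface. World frame = base frame: x ahead of the robot, y to its left, z up, the work surface at z = 0. Lengths are in m, angles in rad, forces in N, time in s.
With the tool pointing down it reaches from about 0.4 to 0.925 m from the base axis. Payload 3.4 kg.
Tool frame: the origin (TCP) lies on the centre line of the jaws, within the pads' length; the fingertips stand env.tip_reach ahead of it and the grasp point (between the pads) lies 5 mm behind it (env.tip_reach is the distance from the TCP to the fingertips, in m); z points along the fingers, y is the line along which they close (so a half turn about z gives the same grasp; the last joint's range is limited). The gripper opens to 85 mm and grips with 20 to 120 N. Pads are 22 mm wide; open, the fingers measure 114 mm over their backs; the gripper's body (76 mm by 85 mm) begins 54 mm behind the grasp point. The pads swing forward as they close: fully open they stand 13 mm farther back than shut.
Start: joints at [-1.21, 0.307, 1.506, -0, 1.328, -0.073], TCP at [0.242, -0.522, 0.245] pointing down, gripper open.
Joint ranges: [-3.12, 3.12], [-1.05, 2.28], [0.14, 2.33], [-1.42, 4.57], [0.1, 2.73], [-2.68, 2.68]. Speed limits (rad/s): [2.57, 2.57, 3.14, 3.14, 3.14, 3.14].

INTERFACE

Orientations are given as a unit quaternion [x, y, z, w].
In Python, from workcell import env, cams gives the robot as it stands.
- The arm moves only by the tool carry_out, never from a script. Its argument "plan" is a list of rows, each a list of 6 numbers: the shift along the tool's x, y, z each as a share of 400 mm, from -1 to 1, then the turn, a rotation vector about the tool's x, y, z each as a share of 0.5 rad, from -1 to 1. In form: [[tx, ty, tz, ax, ay, az], ...]. A call has exactly 8 rows; each row shifts and turns the commanded pose from where the row before left it, along the tool's axes as they then stand; what a row does not reach is not made up. A row lasts 1/12 s, in which the tool goes at most 41.7 mm and 7.16 degrees, less where a joint would pass 70% of its speed; a pose out of reach is approached as far as the arm can. A call with a number of a shift or a turn outside -1 to 1 is refused whole. A call with a gripper value outside its range is refused whole. "fingers" is the closure, from 0 (fully open) to 1 (shut), set as the call begins (left out, the last holds). The fingers move at their own pace and stop on an object; "force" is the grip in N (left out, the last holds). Time passes only in rows, so rows that do not move let the fingers close, or fill a call up. It gives the time, the measured TCP pose, the force, the opening and the grip force at its end, in the units of the state.
- env.read_state(): the state, without advancing time (a new reading comes with each control period).
- cams.grab_frame(name): name is "scene" or "side" or "wrist"; returns the picture (420x560x3 uint8, red, green, blue); there is no depth.
- cams.calibration(name): a dict with "camera_matrix" (3x3 intrinsics, pixels), "R" (3x3) and "t" (3): a world point X has camera coordinates R X + t; the wrist camera has in their place "hand_eye" (4x4, takes a point from camera to tool coordinates, whose origin is the TCP and whose axes are the flange's). Camera axes: x right, y down, z forward; pixel columns grow to the right and rows downward; lengths in m; the calibration is good to about 2 mm. A picture is of the moment at which its call begins: read the wrist's pose just before it. calibration takes no time and is no camera call.
- env.close_job(): hands the job in; it is judged then, once.
The state is a dict: "clock": time; "joint_pos": joint angles; "qvel": joint speeds; "effort": joint torques, N m; "eef_pos": TCP position; "eef_rot": TCP orientation; "wrist_force": force on the tool from outside, world axes, zero at the start; "ft_torque": the same for the moment, N m; "width": finger opening in m; "grip_force": force on a finger pad.
Only numpy, scipy, OpenCV 4.12 (cv2) and the standard library are available. Lean on these libraries where they do the work, as an engineer would, in place of code of your own. Each camera call takes 0.05 s, during which the arm holds its last target. There are 200 camera calls.

TASK

Load the round mirror cell into its station on the optical table: push it up against the long fence where it stands, then slide it along the fence, keeping it on the fence all the way, until it meets the end stop, and press it home there with about 9 N for a second. Then slide the strap clamp forward until its tines are snug against the cell's ring, so that the cell stays home against fence and stop, and let go. Go gently, never pressing the cell on anything with more than 16 N; do not touch the glass, lift the cell or disturb the other things.

Things in the scene. Friction and masses are not known exactly. Their poses are not given: they have to be found in the camera images.
- cell_center (a point): centre of the round mirror cell, the loose thing to load: a black stepped disc lying flat on the table, glass face up. Lower drum 100 mm in diameter, 26 mm high; on it a ring 86 mm in diameter up to 42 mm, leaving a 7 mm wide step at 26 mm height. This point is on its axis, 21 mm above the table when flat. 0.5 to 0.95 kg, slides on the table under roughly 2 to 7 N. It is too wide to grip; push it by the side of its drum. Its z axis points up
- cell: the same mirror cell; origin on its axis at its underside. Sliding along the fence, a push pointing more than about 15 degrees into the fence can wedge it; nearly along the fence it runs freely.
- glass: the mirror glass, part of the cell: 72 mm disc in the top of the ring, 1 mm below the rim, face 41 mm above the table; same origin and axes as the cell. Not to be touched
- fence: the fence: straight aluminium bar 440 mm long, 25 mm thick, 20 mm high, bolted to the table and lying roughly left-right beyond the cell. Origin at the middle of its length on the table, on the face towards the robot; x points horizontally out of that face into the bar (away from the robot), y along the bar to the left. The cell touches it when its axis is 50 mm from this face (x = -0.050)
- stop: the end stop near the fence's left end: dark steel block 34 mm high bolted to the table, with a round steel stop screw 15 mm across, axis 14 mm above the table, that points back along the fence. Origin on the table under the tip face of the screw, 50 mm in front of the fence face; axes parallel to the fence's; the tip looks to -y, the block stands 20 to 83 mm to +y. The cell is home when its drum touches fence and screw tip, its axis then at x = 0, y = -0.050 here
- clamp_nose (a point): tip of the strap clamp, middle between its two tines, 32 mm above the table. The clamp is a slotted bright metal strap 108 mm long, 34 mm wide, 9 mm thick, its underside 27.5 mm above the table, lying across the fence's direction on the robot's side, in line with the home place. x points forward along the strap towards the fence. The tines (inner gap 22 mm) pass over the cell's step and meet the side of the 86 mm ring; then the cell's axis is 41.6 mm ahead of this point
- clamp_grip (a point): centre of the upright round steel head of the clamp's heel screw, 18 mm in diameter, from 36.5 to 64.5 mm above the table, 96 mm behind the nose: push or pinch it from above to slide the clamp. 50.5 mm above the table. Between it and the nose the fixed clamp stud with its round nut (18 mm across, top at 50 mm) stands in the slot, on the clamp's line, 65 mm ahead of the head with the clamp fully back and 31 mm ahead when the nose meets the cell
- clamp (a joint): how far the clamp is slid forward along its slot, m: 0 fully back, 0.040 its limit; about 0.034 when the nose meets a cell that is home. It slides stiffly, about 3 N, and stays where it is left
- iris_post: bystander: steel pedestal 36 mm across with a round iris on top, 107 mm high, behind the fence; origin under its centre
- lens_tube: bystander: black lens tube standing, 31 mm across, 35 mm high, on the robot's side between cell and clamp; origin under its centre
- spare_fork: bystander: loose steel clamping fork lying flat, 99 x 44 x 9 mm, on the robot's side of the cell; origin in its middle, x along it
- driver: bystander: screwdriver lying, 160 mm long, left of the stop; x along it
- adapter_ring: bystander: black ring 40 mm across, 9 mm high, behind the fence
- bare_post: bystander: thin steel post 13 mm across, 85 mm high on a 32 mm foot, far left
- lens_case: bystander: flat grey and black case 70 x 70 x 27 mm, far right
- stud: the clamp's fixed stud with its round nut, and the clamp it carries; origin on the table on the stud's axis, 107 mm in front of the home place of the cell's axis; x points towards the fence along the strap
There are look-alikes about, which are no part of the job. Leave any orange or purple look-alike of the cell alone.

How it is judged:
On the way, in this order (a step that is already met when the one before it is completed fails the run):
1. the cell is pushed against the fence, at least 6 cm short of the home place (x of cell_center in the frame of fence above -0.0525 m and y of cell_center in the frame of stop below -0.11 m and contact force between cell and fence above 0.5 N), for 0.1 s.
2. the cell, on the fence, is pressed home on the end stop with 6 to 12 N for 0.5 s (x of cell_center in the frame of fence above -0.052 m and y of cell_center in the frame of stop above -0.052 m and contact force between cell and stop between 6 and 12 N), for 0.5 s.
3. the clamp's tines are snug against the ring of the cell (x of cell_center in the frame of fence above -0.052 m and y of cell_center in the frame of stop above -0.052 m and x of cell_center in the frame of clamp_nose below 0.0436 m), for 0.2 s.
At the end, for the whole second after the job is handed in: the cell lies flat and at rest with its drum within 2 mm of the fence and within 2 mm of the stop screw, the clamp at rest with its tines within 2 mm of the cell's ring (all of step 3 and linear speed of cell below 0.01 m/s and velocity of joint clamp between -0.005 and 0.005 m/s and angle between cell_center's own z axis and vertical below 0.03 rad); the robot touches nothing.
It fails at once if the cell strays more than 8 mm off the fence over the last 6 cm before home (x of cell_center in the frame of fence below -0.058 m and y of cell_center in the frame of stop above -0.11 m).
It fails at once if the cell is pressed on fence, stop or clamp with more than 16 N (contact force between cell and fence above 16 N or contact force between cell and stop above 16 N or contact force between cell and stud above 16 N).
It fails at once if the robot touches the glass (contact force between any of the arm, the fingers and glass above 0.5 N).
It fails at once if the cell is lifted or tipped (height (world z) of cell_center above 0.029 m or angle between cell_center's own z axis and vertical above 0.15 rad).
It fails at once if another thing is moved more than 15 mm (distance of any of iris_post, lens_tube, spare_fork, driver, adapter_ring, bare_post, lens_case from where it was at the start of the episode above 0.015 m).
It also fails if it takes over 72 s, if anything falls off the work surface, if the arm or the gripper's body presses on something with over 40 N, if the wrist force passes 120 N, or if a joint passes its speed limit or range.

## Working session

There is one attempt and no reset: what is moved stays moved. The work goes in short steps, Python scripts to look and compute and a tool call to move; the robot and the scene stay as the last step left them, time stands still between calls to the robot, and variables do not carry over. Pictures are saved under pics/ and viewed, at most 10 in all, crops included, and the job is handed in when it is done.

Besides the shell and the picture viewer there is one more tool, called in YAML: its name, and indented under it one key for each argument. carry_out: Moves the arm, as the interface text tells. Shift numbers are shares of 400 mm and turn numbers shares of 0.5 rad, none past 1 either way. Its arguments: {"type":"object","properties":{"plan":{"type":"array"},"fingers":{"type":"number"},"force":{"type":"number"}},"required":["plan"]}

```bash
mkdir -p pics; ls; python3 - <<'E'
from workcell import env, cams
import cv2, numpy as np
np.set_printoptions(precision=4,suppress=True)
print(env.read_state(), env.tip_reach)
for n in ("scene","side","wrist"):
    print(n, cams.calibration(n))
for n in ("scene","side"):
    cv2.imwrite(f"pics/{n}0.png", cams.grab_frame(n)[:,:,::-1])
E
```

```text
pics
{'clock': 0.0, 'joint_pos': array([-1.2095,  0.3076,  1.5077,  0.    ,  1.3284, -0.0735]), 'qvel': array([ 0.0015,  0.0006, -0.0015,  0.0001,  0.0009, -0.002 ]), 'effort': array([ -0.0004, -45.755 , -25.1918,   0.0002,   0.0133,  -0.    ]), 'eef_pos': array([ 0.2419, -0.5209,  0.2444]), 'eef_rot': array([ 0.9765,  0.2157, -0.0001, -0.001 ]), 'wrist_force': array([ 1.1295, -0.3228, -0.3034]), 'ft_torque': array([ 0.0186, -0.0085,  0.0414]), 'grip_force': 0.0, 'width': 0.08515069894142341} 0.014
scene {'camera_matrix': array([[389.2585,   0.    , 285.9503],
       [  0.    , 389.2585, 213.4321],
       [  0.    ,   0.    ,   1.    ]]), 'R': array([[ 0.1524,  0.9882, -0.013 ],
       [ 0.6634, -0.112 , -0.7398],
       [-0.7326,  0.1042, -0.6727]]), 't': array([-0.088 , -0.3195,  1.4125])}
side {'camera_matrix': array([[390.2841,   0.    , 280.9762],
       [  0.    , 390.2841, 214.6723],
       [  0.    ,   0.    ,   1.    ]]), 'R': array([[-0.9249, -0.3799, -0.0139],
       [-0.2416,  0.6155, -0.7502],
       [ 0.2935, -0.6905, -0.6611]]), 't': array([0.5382, 0.1834, 0.8984])}
wrist {'camera_matrix': array([[349.5575,   0.    , 282.8339],
       [  0.    , 349.5575, 209.292 ],
       [  0.    ,   0.    ,   1.    ]]), 'hand_eye': array([[ 0.0003, -0.9565, -0.2919,  0.0741],
       [ 1.    ,  0.0006, -0.001 , -0.0001],
       [ 0.0011, -0.2919,  0.9565, -0.1306],
       [ 0.    ,  0.    ,  0.    ,  1.    ]])}
```

View pics/scene0.png

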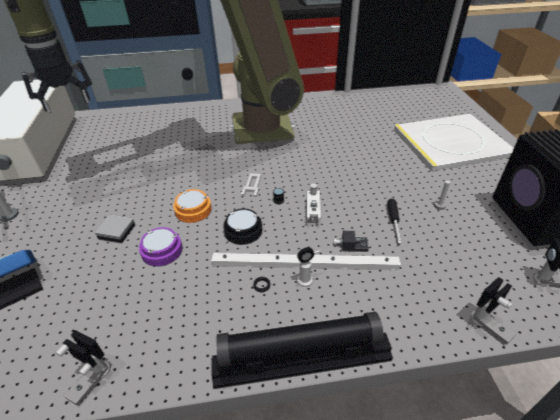

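View pics/side0.png

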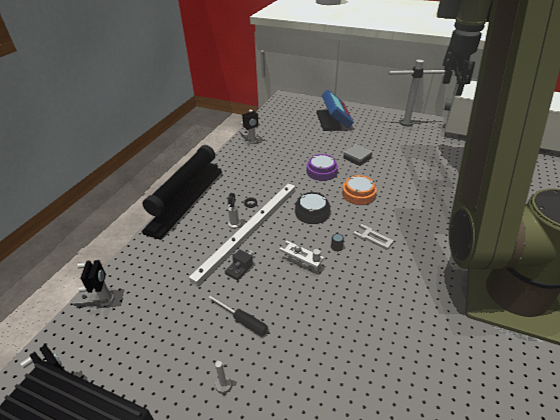

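The scene picture shows the black cell at (242,225), with orange (192,205) and purple (160,245) look-alikes. Only the black one fits "black stepped disc". The clamp is at (314,203), the stop at (352,241) and the fence from (212,259) to (400,263). In the side picture the cell is at (312,207), the clamp at (301,255) and the stop at (239,262).

```bash
cat > h.py <<'E'
from workcell import env, cams
import cv2, numpy as np
from scipy.spatial.transform import Rotation as Rn
np.set_printoptions(precision=4,suppress=True)
def cam(n, st=None):
    c=cams.calibration(n); K=c["camera_matrix"]
    if n!="wrist": return K,c["R"],c["t"]
    T=np.eye(4); T[:3,:3]=Rn.from_quat(st["eef_rot"]).as_matrix(); T[:3,3]=st["eef_pos"]
    W=np.linalg.inv(T@c["hand_eye"]); return K,W[:3,:3],W[:3,3]
def atz(C,uv,z):
    K,R,t=C; d=R.T@np.linalg.solve(K,[uv[0],uv[1],1]); o=-R.T@t
    return o+d*(z-o[2])/d[2]
def tri(C1,p1,C2,p2):
    P=[K@np.c_[R,t] for K,R,t in (C1,C2)]
    X=cv2.triangulatePoints(P[0],P[1],np.float64(p1).reshape(2,1),np.float64(p2).reshape(2,1)).ravel()
    return X[:3]/X[3]
def proj(C,X):
    K,R,t=C; p=K@(R@np.asarray(X)+t); return p[:2]/p[2]
E
python3 - <<'E'
from h import *
S,D=cam("scene"),cam("side")
for n,a,b in [("cell glass",(242,219),(313,201)),("nut/clamp head",(313.5,186),(317,252)),("nose",(313,220),(283,246)),("iris",(306,255),(232,198)),("lens",(278,190),(337,237)),("fence R",(212,257),(290,186)),("fence L",(400,262),(195,277))]:
    X=tri(S,a,D,b); print(n,X, proj(S,X)-a)
for n,a,z in [("fenceRnear",(213,254),.02),("fenceLnear",(399,258.5),.02),("stop block",(352,237),.034)]: print(n,atz(S,a,z))
E
```

```text
cell glass [ 0.5276 -0.1053  0.0388] [-0.225  -0.2152]
nut/clamp head [0.4503 0.0951 0.0587] [-0.2614 -0.2204]
nose [0.5457 0.0752 0.0239] [-0.235  -0.1807]
iris [0.7149 0.021  0.0883] [-1.072  -0.7785]
lens [0.4245 0.0027 0.035 ] [0.3173 0.2939]
fence R [ 0.6247 -0.1831  0.0132] [0.8883 0.8282]
fence L [0.7079 0.2442 0.0163] [-2.2285 -1.1148]
fenceRnear [ 0.6188 -0.1818  0.02  ]
fenceLnear [0.7044 0.2478 0.02  ]
stop block [0.6316 0.154  0.034 ]
```

```bash
cat >> h.py <<'E'
def plan(xyz, yaw=None, n=8, st=None, start=None):
    """rows to bring the tool (pointing down) to xyz with tool x at world yaw (deg), n rows"""
    st=st or env.read_state(); p=np.array(st["eef_pos"]) if start is None else np.array(start); R=Rn.from_quat(st["eef_rot"])
    if yaw is None: Rt=R
    else: Rt=Rn.from_euler("z",yaw,degrees=True)*Rn.from_euler("x",180,degrees=True)
    rv=(R.inv()*Rt).as_rotvec(); rows=[]
    d=(np.array(xyz)-p)/n
    for i in range(n):
        rows.append(np.r_[R.inv().apply(d)/.4, rv/n/.5]); R=R*Rn.from_rotvec(rv/n)
    print("mm/row %.1f deg/row %.2f"%(np.linalg.norm(d)*1e3,np.degrees(np.linalg.norm(rv))/n))
    for r in rows: print("["+",".join("%.4g"%round(v,4) for v in r)+"],")
E
python3 -c "
from h import *
plan((.6,0,.29),-11.3,16)"
```

```text
mm/row 39.6 deg/row 2.26
[0.085,-0.0503,-0.007,-0.0002,0.0001,0.079],
[0.083,-0.0536,-0.007,-0.0002,0.0001,0.079],
[0.0808,-0.0568,-0.007,-0.0002,0.0001,0.079],
[0.0785,-0.06,-0.007,-0.0002,0.0001,0.079],
[0.0761,-0.063,-0.007,-0.0002,0.0001,0.079],
[0.0735,-0.066,-0.007,-0.0002,0.0001,0.079],
[0.0708,-0.0688,-0.007,-0.0002,0.0001,0.079],
[0.0681,-0.0716,-0.007,-0.0002,0.0001,0.079],
[0.0652,-0.0742,-0.007,-0.0002,0.0001,0.079],
[0.0622,-0.0767,-0.0071,-0.0002,0.0001,0.079],
[0.0591,-0.0791,-0.0071,-0.0002,0.0001,0.079],
[0.056,-0.0814,-0.0071,-0.0002,0.0001,0.079],
[0.0527,-0.0835,-0.0071,-0.0002,0.0001,0.079],
[0.0494,-0.0855,-0.0071,-0.0002,0.0001,0.079],
[0.046,-0.0874,-0.0071,-0.0002,0.0001,0.079],
[0.0425,-0.0892,-0.0071,-0.0002,0.0001,0.079],
```

carry_out:
  plan:
    - [0.085, -0.05, -0.007, 0, 0, 0.079]
    - [0.083, -0.054, -0.007, 0, 0, 0.079]
    - [0.081, -0.057, -0.007, 0, 0, 0.079]
    - [0.078, -0.06, -0.007, 0, 0, 0.079]
    - [0.076, -0.063, -0.007, 0, 0, 0.079]
    - [0.074, -0.066, -0.007, 0, 0, 0.079]
    - [0.071, -0.069, -0.007, 0, 0, 0.079]
    - [0.068, -0.072, -0.007, 0, 0, 0.079]
  fingers: 1
  force: 30

```text
clock: 0.77
eef_pos: [0.4216, -0.2587, 0.2676]
eef_rot: [0.998, 0.058, -0.0, -0.0]
wrist_force: [1.7, -0.3, 0.5]
width: 0.0002
grip_force: 0.0
```

carry_out:
  plan:
    - [0.065, -0.074, -0.007, 0, 0, 0.079]
    - [0.062, -0.077, -0.007, 0, 0, 0.079]
    - [0.059, -0.079, -0.007, 0, 0, 0.079]
    - [0.056, -0.081, -0.007, 0, 0, 0.079]
    - [0.053, -0.084, -0.007, 0, 0, 0.079]
    - [0.049, -0.086, -0.007, 0, 0, 0.079]
    - [0.046, -0.087, -0.007, 0, 0, 0.079]
    - [0.043, -0.089, -0.007, 0, 0, 0.079]

```text
clock: 1.43
eef_pos: [0.6006, 0.0017, 0.2898]
eef_rot: [0.995, -0.099, -0.001, 0.0]
wrist_force: [0.2, -0.9, 0.1]
width: 0.0
grip_force: 0.0
```

```bash
python3 - <<'E'
from h import *
import json
st=env.read_state(); im=cams.grab_frame("wrist")
st2=env.read_state()
print(st["eef_pos"],st2["eef_pos"],st2["eef_rot"],st2["qvel"],st2["wrist_force"])
im=cams.grab_frame("wrist"); st=st2
json.dump({k:np.array(st[k]).tolist() for k in("eef_pos","eef_rot")},open("w1.json","w"))
cv2.imwrite("pics/w1.png",im[:,:,::-1])
E
```

```text
[0.6006 0.0017 0.2898] [0.6056 0.0081 0.2901] [ 0.9951 -0.0983  0.0022 -0.0033] [-0.0619 -0.0271  0.054  -0.0354 -0.019  -0.2186] [4.901  3.075  1.6649]
```

View pics/w1.png

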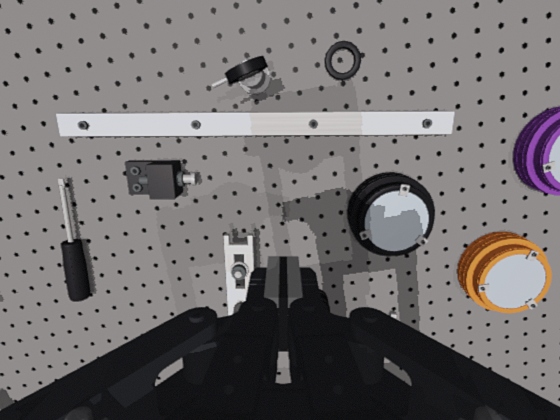

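The wrist view shows the black cell at (391,214), the stop block at (153,180) with its screw tip near (200,179), and the clamp nose near (240,237). The fence's near edge runs along row ~136. Purple and orange at the right edge are the look-alikes, so the black disc is the cell. I'll confirm in a crop now that the arm has settled.

```bash
python3 - <<'E'
from h import *
import json
st=env.read_state(); im=cams.grab_frame("wrist")
print(st["clock"],st["eef_pos"],st["eef_rot"],np.abs(st["qvel"]).max(),st["wrist_force"])
json.dump({k:np.array(st[k]).tolist() for k in("eef_pos","eef_rot")},open("w1.json","w"))
cv2.imwrite("pics/w2.png",im[:,:,::-1])
c=im[95:325,50:450,::-1]
cv2.imwrite("pics/w2c.png",cv2.resize(c,None,fx=2,fy=2,interpolation=cv2.INTER_CUBIC))
E
```

```text
1.5333 [0.6033 0.0048 0.2897] [ 0.9954 -0.0961  0.001  -0.0014] 0.0823758372583578 [-1.0794 -0.2832 -0.3769]
```

View pics/w2c.png

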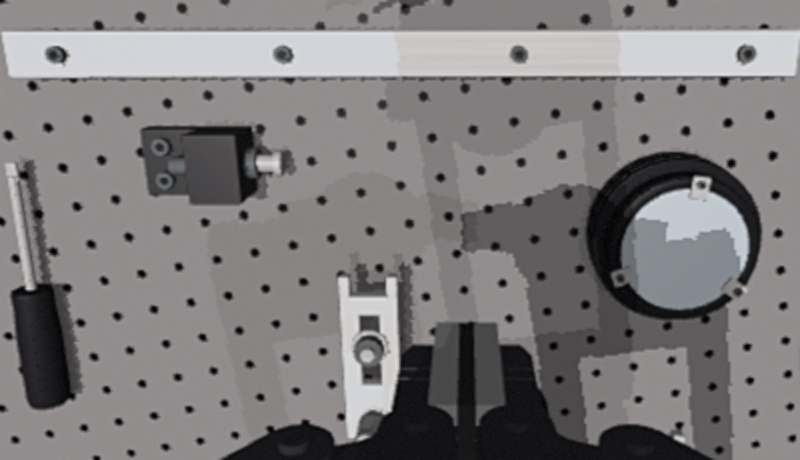

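The crop confirms it: a black stepped disc with glass and three retaining clips, glass centre at crop (686,250). The screw tip is at (284,162), the tine tips at (341,277)/(392,277), the nut top at (369,349), and the fence near edge runs (10,77)–(797,76).

```bash
cat >> h.py <<'E'
def loadst(f):
    import json; return json.load(open(f))
E
python3 - <<'E'
from h import *
W=cam("wrist",loadst("w1.json")); S,D=cam("scene"),cam("side")
px=lambda x,y:(50+x/2,95+y/2)
P={}
for n,p,z in [("fL",(10,77),.02),("fR",(797,76),.02),("tip",(284,162),.014),("nose",(367,277),.0365),("nut",(369,349),.05),("glass",(686,250),.041),("drumL",(587,236),.026),("drumR",(761,236),.026),("drumB",(680,320),.0),("drumT",(680,152),.0)]:
    P[n]=atz(W,px(*p),z); print(n,P[n])
print("tri cell",tri(W,px(686,250),S,(242,219)),tri(W,px(686,250),D,(313,201)))
print("tri nose",tri(W,px(367,277),S,(313,220)), "lens z check")
fy=P["fL"]-P["fR"]; L=np.linalg.norm(fy); fy/=L; fx=np.array([fy[1],-fy[0],0]); mid=(P["fL"]+P["fR"])/2
print("len",L,"yaw x_f",np.degrees(np.arctan2(fx[1],fx[0])),"mid",mid)
for n,v in P.items(): print(n,"fence xy",fx@(v-mid),fy@(v-mid))
for n,v in [("cell S/D",(0.5276,-.1053)),("head S/D",(.4503,.0951)),("lens",(.4245,.0027))]:
    v=np.r_[v,.02];print(n,fx@(v-mid),fy@(v-mid))
for uv in [(244,193),(252,174),(261,175)]: v=atz(S,uv,.009); print("fork",v,fx@(v-mid),fy@(v-mid))
E
```

```text
fL [0.6929 0.2497 0.02  ]
fR [ 0.609  -0.1845  0.02  ]
tip [0.6156 0.1128 0.014 ]
nose [0.5433 0.0764 0.0365]
nut [0.504  0.0826 0.05  ]
glass [ 0.5263 -0.1077  0.041 ]
drumL [ 0.5402 -0.055   0.026 ]
drumR [ 0.5207 -0.1559  0.026 ]
drumB [ 0.4627 -0.1095  0.    ]
drumT [ 0.5736 -0.1211  0.    ]
tri cell [ 0.526  -0.1065  0.0378] [ 0.5267 -0.1074  0.039 ]
tri nose [0.5354 0.0798 0.0134] lens z check
len 0.44229134984981555 yaw x_f -10.922746102660884 mid [0.651  0.0326 0.02  ]
fL fence xy 4.9646803733294945e-17 0.22114567492490778
fR fence xy 6.137549872922071e-17 -0.22114567492490775
tip fence xy -0.049947763113452844 0.07209658720756609
nose fence xy -0.11396385252163387 0.022609324629347345
nut fence xy -0.15377198027158398 0.02126293602424027
glass fence xy -0.09579511597645103 -0.16136266749452335
drumL fence xy -0.09210761100758572 -0.10702562990539663
drumR fence xy -0.09215098678931265 -0.20975512814779013
drumB fence xy -0.1579323136599788 -0.1752405861744127
drumT fence xy -0.04680760731267648 -0.16551690515879486
cell S/D -0.09498658000226433 -0.15876852721820664
head S/D -0.20885902575307633 0.023353728694486167
lens -0.21668318370278222 -0.07226103246914407
fork [ 0.3881 -0.092   0.009 ] -0.2345274109814455 -0.17212684460686767
fork [ 0.3012 -0.0613  0.009 ] -0.32565144727494466 -0.1585058979725684
fork [ 0.3108 -0.035   0.009 ] -0.3211578986346945 -0.13076827424259913
```

```bash
cat >> h.py <<'E'
MID=np.array([.651,.0326,0]); YAW=-10.92
_a=np.radians(YAW); FX=np.array([np.cos(_a),np.sin(_a),0]); FY=np.array([-np.sin(_a),np.cos(_a),0])
def F(xf,yf,z): return MID+xf*FX+yf*FY+[0,0,z]
def inF(p): p=np.asarray(p)-MID; return np.array([FX@p,FY@p,p[2]])
def show():
    s=env.read_state(); f=s["wrist_force"]; x=Rn.from_quat(s["eef_rot"]).as_matrix()
    print("t %.2f"%s["clock"],"F-pos",inF(s["eef_pos"]),"yaw %.2f tilt %.4f"%(np.degrees(np.arctan2(x[1,0],x[0,0])),np.hypot(x[0,2],x[1,2])),"force F",np.array([FX@f,FY@f,f[2]]),"qv %.3f"%np.abs(s["qvel"]).max())
E
python3 -c "
from h import *
show()
print(inF(env.read_state()['eef_pos']))
plan(F(-.178,-.16,.12),-10.92,8)"
```

```text
t 1.58 F-pos [-0.043  -0.0391  0.2894] yaw -11.04 tilt 0.0006 force F [-0.3088 -0.7204  0.4656] qv 0.051
[-0.043  -0.0391  0.2894]
mm/row 31.0 deg/row 0.02
[-0.0421,0.0379,0.0529,-0.0001,0.0001,-0.0005],
[-0.0421,0.0379,0.0529,-0.0001,0.0001,-0.0005],
[-0.0421,0.0379,0.0529,-0.0001,0.0001,-0.0005],
[-0.0421,0.0378,0.0529,-0.0001,0.0001,-0.0005],
[-0.0421,0.0378,0.0529,-0.0001,0.0001,-0.0005],
[-0.0421,0.0378,0.0529,-0.0001,0.0001,-0.0005],
[-0.0422,0.0378,0.0529,-0.0001,0.0001,-0.0005],
[-0.0422,0.0378,0.0529,-0.0001,0.0001,-0.0005],
```

carry_out:
  plan:
    - [-0.042, 0.038, 0.053, 0, 0, 0]
    - [-0.042, 0.038, 0.053, 0, 0, 0]
    - [-0.042, 0.038, 0.053, 0, 0, 0]
    - [-0.042, 0.038, 0.053, 0, 0, 0]
    - [-0.042, 0.038, 0.053, 0, 0, 0]
    - [-0.042, 0.038, 0.053, 0, 0, 0]
    - [-0.042, 0.038, 0.053, 0, 0, 0]
    - [-0.042, 0.038, 0.053, 0, 0, 0]

```text
clock: 2.25
eef_pos: [0.4421, -0.0944, 0.1197]
eef_rot: [0.995, -0.099, -0.0, 0.0]
wrist_force: [0.5, -1.3, -0.3]
width: 0.0001
grip_force: 0.0
```

carry_out:
  plan:
    - [0, 0, 0.05, 0, 0, 0]
    - [0, 0, 0.05, 0, 0, 0]
    - [0, 0, 0.05, 0, 0, 0]
    - [0, 0, 0.04, 0, 0, 0]
    - [0, 0, 0.025, 0, 0, 0]
    - [0, 0, 0.01, 0, 0, 0]
    - [0, 0, 0, 0, 0, 0]
    - [0, 0, 0, 0, 0, 0]

```text
clock: 2.92
eef_pos: [0.4441, -0.0937, 0.0307]
eef_rot: [0.995, -0.099, -0.0, 0.0]
wrist_force: [-0.1, -0.5, -0.1]
width: -0.0002
grip_force: 0.0
```

```bash
python3 - <<'E'
from h import *
show()
cv2.imwrite("pics/a.png",np.vstack([cv2.resize(cams.grab_frame("side")[130:330,180:430,::-1],None,fx=1.5,fy=1.5),cv2.resize(cams.grab_frame("scene")[120:320,150:400,::-1],None,fx=1.5,fy=1.5)])[:600])
show()
E
```

```text
t 2.92 F-pos [-0.1792 -0.1632  0.0307] yaw -11.33 tilt 0.0004 force F [-0.0156 -0.5592 -0.0805] qv 0.013
t 3.02 F-pos [-0.1785 -0.1629  0.0312] yaw -11.31 tilt 0.0014 force F [ 0.4228 -0.2323  0.4906] qv 0.006
```

View pics/a.png

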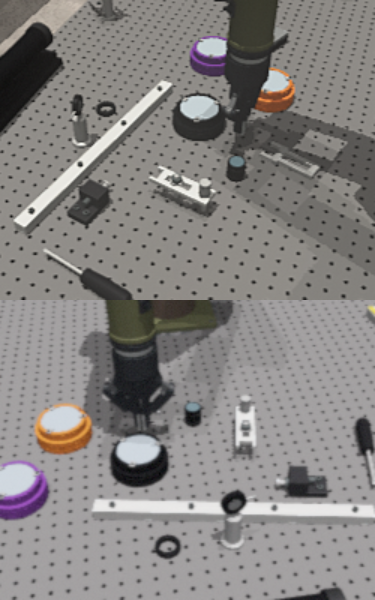

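The arm is behind the black cell as planned, clear of the lens tube and fork. Pushing now.

carry_out:
  plan:
    - [0.01, 0, 0.006, 0, 0, 0]
    - [0.012, 0, 0.006, 0, 0, 0]
    - [0.012, 0, 0, 0, 0, 0]
    - [0.012, 0, 0, 0, 0, 0]
    - [0.012, 0, 0, 0, 0, 0]
    - [0.012, 0, 0, 0, 0, 0]
    - [0.012, 0, 0, 0, 0, 0]
    - [0.01, 0, 0, 0, 0, 0]

```text
clock: 3.68
eef_pos: [0.4743, -0.0985, 0.0249]
eef_rot: [0.995, -0.098, -0.007, -0.001]
wrist_force: [-10.2, 2.2, 8.8]
width: 0.0001
grip_force: 5.7
```

```bash
python3 -c "
from h import *
show()"
```

```text
t 3.68 F-pos [-0.1487 -0.1622  0.0249] yaw -11.26 tilt 0.0133 force F [-10.4411   0.2589   8.8426] qv 0.099
```

carry_out:
  plan:
    - [0, 0, 0, 0, 0, 0]
    - [0, 0, 0, 0, 0, 0]
    - [0, 0, 0, 0, 0, 0]
    - [0, 0, 0, 0, 0, 0]
    - [0, 0, 0, 0, 0, 0]
    - [0, 0, 0, 0, 0, 0]
    - [0, 0, 0, 0, 0, 0]
    - [0, 0, 0, 0, 0, 0]

```text
clock: 4.35
eef_pos: [0.477, -0.0992, 0.025]
eef_rot: [0.995, -0.098, -0.004, -0.001]
wrist_force: [-5.8, 1.3, 2.0]
width: 0.0002
grip_force: 2.9
```

```bash
python3 - <<'E'
from h import *
show(); s=env.read_state(); print(s["ft_torque"],s["grip_force"])
im=cams.grab_frame("scene"); cv2.imwrite("pics/b.png",cv2.resize(im[160:280,190:310,::-1],None,fx=4,fy=4,interpolation=cv2.INTER_CUBIC))
E
```

```text
t 4.35 F-pos [-0.1459 -0.1623  0.025 ] yaw -11.28 tilt 0.0079 force F [-5.9157  0.2026  2.0428] qv 0.002
[0.2134 0.8824 0.0268] 2.90300274733454
```

View pics/b.png

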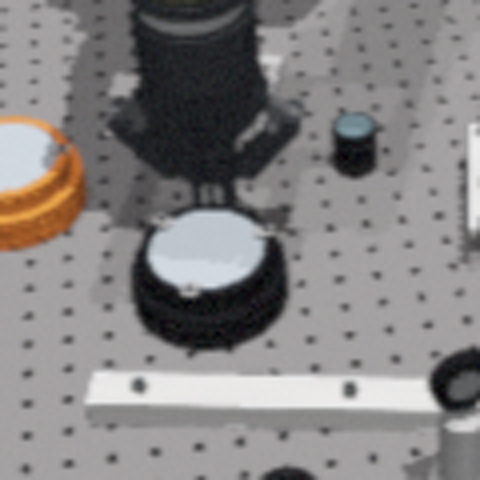

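The cell sits flat with the fingertips at its rear edge, still about 35 mm short of the fence. The contact spring is about 1.4 N/mm. I'll continue slowly.

carry_out:
  plan:
    - [0.006, 0, 0, 0, 0, 0]
    - [0.006, 0, 0, 0, 0, 0]
    - [0.006, 0, 0, 0, 0, 0]
    - [0.006, 0, 0, 0, 0, 0]
    - [0.006, 0, 0, 0, 0, 0]
    - [0.006, 0, 0, 0, 0, 0]
    - [0.006, 0, 0, 0, 0, 0]
    - [0.006, 0, 0, 0, 0, 0]

```text
clock: 5.07
eef_pos: [0.4939, -0.1024, 0.0249]
eef_rot: [0.995, -0.098, -0.006, -0.001]
wrist_force: [-9.4, 2.6, 5.4]
width: -0.0002
grip_force: 4.7
```

```bash
python3 -c "
from h import *
show()"
```

```text
t 5.07 F-pos [-0.1287 -0.1624  0.0249] yaw -11.27 tilt 0.0115 force F [-9.733   0.8029  5.4466] qv 0.063
```

carry_out:
  plan:
    - [0.003, 0, 0, 0, 0, 0]
    - [0.003, 0, 0, 0, 0, 0]
    - [0.003, 0, 0, 0, 0, 0]
    - [0.003, 0, 0, 0, 0, 0]
    - [0.003, 0, 0, 0, 0, 0]
    - [0.003, 0, 0, 0, 0, 0]
    - [0.003, 0, 0, 0, 0, 0]
    - [0.003, 0, 0, 0, 0, 0]

```text
clock: 5.73
eef_pos: [0.5028, -0.1042, 0.0249]
eef_rot: [0.995, -0.098, -0.006, -0.001]
wrist_force: [-10.1, 1.9, 7.9]
width: 0.0001
grip_force: 5.0
```

```bash
python3 -c "
from h import *
show()"
```

```text
t 5.73 F-pos [-0.1196 -0.1624  0.0249] yaw -11.27 tilt 0.0123 force F [-10.307   -0.01     7.8714] qv 0.035
```

carry_out:
  plan:
    - [0.002, 0, 0, 0, 0, 0]
    - [0.002, 0, 0, 0, 0, 0]
    - [0.002, 0, 0, 0, 0, 0]
    - [0.002, 0, 0, 0, 0, 0]
    - [0.002, 0, 0, 0, 0, 0]
    - [0.002, 0, 0, 0, 0, 0]
    - [0.002, 0, 0, 0, 0, 0]
    - [0.002, 0, 0, 0, 0, 0]

```text
clock: 6.4
eef_pos: [0.509, -0.1054, 0.0249]
eef_rot: [0.995, -0.098, -0.006, -0.001]
wrist_force: [-10.1, 2.0, 8.1]
width: 0.0002
grip_force: 5.1
```

```bash
python3 -c "
from h import *
show()"
```

```text
t 6.40 F-pos [-0.1133 -0.1624  0.0249] yaw -11.27 tilt 0.0124 force F [-10.3029   0.0716   8.0622] qv 0.023
```

carry_out:
  plan:
    - [0.002, 0, 0, 0, 0, 0]
    - [0.002, 0, 0, 0, 0, 0]
    - [0.002, 0, 0, 0, 0, 0]
    - [0.002, 0, 0, 0, 0, 0]
    - [0.002, 0, 0, 0, 0, 0]
    - [0.002, 0, 0, 0, 0, 0]
    - [0.002, 0, 0, 0, 0, 0]
    - [0.002, 0, 0, 0, 0, 0]

```text
clock: 7.07
eef_pos: [0.5125, -0.1061, 0.0248]
eef_rot: [0.995, -0.098, -0.009, -0.001]
wrist_force: [-14.8, 3.5, 10.4]
width: -0.0002
grip_force: 7.8
```

```bash
python3 -c "
from h import *
show()"
```

```text
t 7.07 F-pos [-0.1097 -0.1624  0.0248] yaw -11.25 tilt 0.0177 force F [-15.2061   0.6041  10.358 ] qv 0.020
```

Contact with the fence came at about -0.110, close to the predicted -0.111, at roughly 5 N. I'll hold briefly, then retreat and rise.

carry_out:
  plan:
    - [0, 0, 0, 0, 0, 0]
    - [0, 0, 0, 0, 0, 0]
    - [-0.01, 0, 0, 0, 0, 0]
    - [-0.02, 0, 0, 0, 0, 0]
    - [-0.03, 0, 0, 0, 0, 0]
    - [-0.03, 0, 0, 0, 0, 0]
    - [0, 0, -0.05, 0, 0, 0]
    - [0, 0, -0.1, 0, 0, 0]

```text
clock: 7.73
eef_pos: [0.4824, -0.1003, 0.0827]
eef_rot: [0.995, -0.098, -0.005, -0.001]
wrist_force: [0.1, -0.4, -0.6]
width: -0.0
grip_force: 0.0
```

carry_out:
  plan:
    - [0, 0, -0.05, 0, 0, 0]
    - [0, 0, 0, 0, 0, 0]
    - [0, 0, 0, 0, 0, 0]
    - [0, 0, 0, 0, 0, 0]
    - [0, 0, 0, 0, 0, 0]
    - [0, 0, 0, 0, 0, 0]
    - [0, 0, 0, 0, 0, 0]
    - [0, 0, 0, 0, 0, 0]

```text
clock: 8.4
eef_pos: [0.4857, -0.1013, 0.1048]
eef_rot: [0.995, -0.098, -0.001, -0.0]
wrist_force: [0.3, -0.6, 0.3]
width: -0.0001
grip_force: 0.0
```

```bash
python3 - <<'E'
from h import *
show()
S=cam("scene"); im=cams.grab_frame("scene"); cv2.imwrite("pics/c.png",im[:,:,::-1])
for uv in [(160,242),(192,201)]: print(inF(atz(S,uv,.041)))
# cell glass blob
m=(im.min(2)>150)&(im[:,:,2].astype(int)>=im[:,:,0])
n,l,s,c=cv2.connectedComponentsWithStats(m.astype(np.uint8))
for i in range(1,n):
    if 150<s[i,4]<3000 and 140<c[i,0]<300 and 180<c[i,1]<280: print(c[i],s[i],inF(atz(S,c[i],.041)))
plan(F(-.057,-.243,.10),71,12)
E
```

```text
t 8.40 F-pos [-0.137  -0.1628  0.1048] yaw -11.30 tilt 0.0019 force F [ 0.4513 -0.5319  0.302 ] qv 0.006
[-0.0072 -0.3441  0.041 ]
[-0.159 -0.3    0.041]
[188.7885 199.2294] [178 191  25  17 279] [-0.1661 -0.3103  0.041 ]
[239.1132 232.1908] [225 222  30  22 477] [-0.0448 -0.159   0.041 ]
[157.5985 239.2008] [143 229  32  23 533] [-0.0162 -0.3525  0.041 ]
mm/row 9.4 deg/row 6.86
[0.0167,0.0166,0.001,-0.0002,0.0002,-0.2394],
[0.0146,0.0185,0.001,-0.0002,0.0002,-0.2394],
[0.0123,0.0201,0.001,-0.0002,0.0002,-0.2394],
[0.0098,0.0214,0.001,-0.0002,0.0002,-0.2394],
[0.0072,0.0224,0.001,-0.0002,0.0002,-0.2394],
[0.0045,0.0231,0.001,-0.0002,0.0002,-0.2394],
[0.0017,0.0235,0.001,-0.0002,0.0002,-0.2394],
[-0.0011,0.0235,0.001,-0.0002,0.0002,-0.2394],
[-0.0039,0.0232,0.001,-0.0002,0.0002,-0.2394],
[-0.0067,0.0226,0.001,-0.0002,0.0002,-0.2394],
[-0.0093,0.0216,0.001,-0.0002,0.0002,-0.2394],
[-0.0119,0.0204,0.001,-0.0002,0.0002,-0.2394],
```

carry_out:
  plan:
    - [0.017, 0.017, 0, 0, 0, -0.24]
    - [0.015, 0.018, 0, 0, 0, -0.24]
    - [0.012, 0.02, 0, 0, 0, -0.24]
    - [0.01, 0.021, 0, 0, 0, -0.24]
    - [0.007, 0.022, 0, 0, 0, -0.24]
    - [0.0045, 0.023, 0, 0, 0, -0.24]
    - [0.002, 0.0235, 0, 0, 0, -0.24]
    - [-0.001, 0.0235, 0, 0, 0, -0.24]

```text
clock: 9.12
eef_pos: [0.5286, -0.1638, 0.1053]
eef_rot: [0.927, 0.375, -0.0, -0.0]
wrist_force: [1.0, 0.3, 1.0]
width: -0.0002
grip_force: 0.0
```

carry_out:
  plan:
    - [-0.004, 0.023, 0, 0, 0, -0.24]
    - [-0.007, 0.0226, 0, 0, 0, -0.24]
    - [-0.009, 0.0216, 0, 0, 0, -0.24]
    - [-0.012, 0.02, 0, 0, 0, -0.24]
    - [0, 0, 0, 0, 0, 0]
    - [0, 0, 0, 0, 0, 0]
    - [0, 0, 0, 0, 0, 0]
    - [0, 0, 0, 0, 0, 0]

```text
clock: 9.78
eef_pos: [0.5487, -0.194, 0.1055]
eef_rot: [0.814, 0.581, -0.0, -0.001]
wrist_force: [0.1, -0.4, 1.2]
width: 0.0001
grip_force: 0.0
```

```bash
python3 - <<'E'
from h import *
show()
plan(F(-.057,-.243,.026),71,6)
E
```

```text
t 9.78 F-pos [-0.0576 -0.2418  0.1055] yaw 71.10 tilt 0.0012 force F [ 0.1834 -0.3823  1.2488] qv 0.011
mm/row 13.2 deg/row 0.02
[-0.0005,0.0003,0.0331,-0.0004,-0.0001,0.0006],
[-0.0004,0.0003,0.0331,-0.0004,-0.0001,0.0006],
[-0.0004,0.0003,0.0331,-0.0004,-0.0001,0.0006],
[-0.0004,0.0003,0.0331,-0.0004,-0.0001,0.0006],
[-0.0004,0.0003,0.0331,-0.0004,-0.0001,0.0006],
[-0.0004,0.0003,0.0331,-0.0004,-0.0001,0.0006],
```

carry_out:
  plan:
    - [0, 0, 0.05, 0, 0, 0]
    - [0, 0, 0.05, 0, 0, 0]
    - [0, 0, 0.045, 0, 0, 0]
    - [0, 0, 0.03, 0, 0, 0]
    - [0, 0, 0.015, 0, 0, 0]
    - [0, 0, 0.006, 0, 0, 0]
    - [0, 0, 0, 0, 0, 0]
    - [0, 0, 0, 0, 0, 0]

```text
clock: 10.45
eef_pos: [0.5498, -0.1946, 0.0279]
eef_rot: [0.813, 0.582, 0.0, 0.0]
wrist_force: [-0.8, 0.2, -0.3]
width: -0.0001
grip_force: 0.0
```

carry_out:
  plan:
    - [0.0099, -0.0014, 0, 0, 0, 0]
    - [0.0099, -0.0014, 0, 0, 0, 0]
    - [0.0099, -0.0014, 0, 0, 0, 0]
    - [0.0099, -0.0014, 0, 0, 0, 0]
    - [0.0099, -0.0014, 0, 0, 0, 0]
    - [0.0099, -0.0014, 0, 0, 0, 0]
    - [0.0099, -0.0014, 0, 0, 0, 0]
    - [0.0099, -0.0014, 0, 0, 0, 0]

```text
clock: 11.12
eef_pos: [0.5545, -0.1646, 0.0276]
eef_rot: [0.813, 0.583, -0.002, 0.001]
wrist_force: [-4.0, -7.5, 3.0]
width: 0.0005
grip_force: 4.5
```

```bash
python3 - <<'E'
from h import *
show()
E
```

```text
t 11.12 F-pos [-0.0574 -0.2119  0.0276] yaw 71.31 tilt 0.0036 force F [-2.4821 -8.0945  2.9749] qv 0.081
```

carry_out:
  plan:
    - [0.0099, -0.0014, 0, 0, 0, 0]
    - [0.0099, -0.0014, 0, 0, 0, 0]
    - [0.0099, -0.0014, 0, 0, 0, 0]
    - [0.0099, -0.0014, 0, 0, 0, 0]
    - [0.0099, -0.0014, 0, 0, 0, 0]
    - [0.0099, -0.0014, 0, 0, 0, 0]
    - [0.0099, -0.0014, 0, 0, 0, 0]
    - [0.0099, -0.0014, 0, 0, 0, 0]

```text
clock: 11.78
eef_pos: [0.5593, -0.1337, 0.0275]
eef_rot: [0.813, 0.583, -0.002, 0.0]
wrist_force: [-5.8, -9.7, 4.3]
width: -0.0001
grip_force: 5.7
```

```bash
python3 - <<'E'
from h import *
show()
E
```

```text
t 11.78 F-pos [-0.0585 -0.1807  0.0275] yaw 71.31 tilt 0.0050 force F [ -3.8274 -10.586    4.3006] qv 0.082
```

carry_out:
  plan:
    - [0.0099, -0.0016, 0, 0, 0, 0]
    - [0.0099, -0.0016, 0, 0, 0, 0]
    - [0.0099, -0.0016, 0, 0, 0, 0]
    - [0.0099, -0.0016, 0, 0, 0, 0]
    - [0.0099, -0.0016, 0, 0, 0, 0]
    - [0.0099, -0.0016, 0, 0, 0, 0]
    - [0.0099, -0.0016, 0, 0, 0, 0]
    - [0.0099, -0.0016, 0, 0, 0, 0]

```text
clock: 12.45
eef_pos: [0.5644, -0.1022, 0.0275]
eef_rot: [0.813, 0.583, -0.003, 0.0]
wrist_force: [-6.0, -10.5, 4.8]
width: 0.0
grip_force: 5.9
```

```bash
python3 - <<'E'
from h import *
import json
show()
st=env.read_state(); im=cams.grab_frame("wrist"); cv2.imwrite("pics/d.png",im[:,:,::-1])
json.dump({k:np.array(st[k]).tolist() for k in("eef_pos","eef_rot")},open("w3.json","w"))
show()
E
```

```text
t 12.45 F-pos [-0.0595 -0.1488  0.0275] yaw 71.31 tilt 0.0056 force F [ -3.9021 -11.4812   4.8421] qv 0.083
t 12.50 F-pos [-0.0595 -0.1479  0.0275] yaw 71.31 tilt 0.0049 force F [-4.1466 -9.6106  4.8471] qv 0.014
```

View pics/d.png

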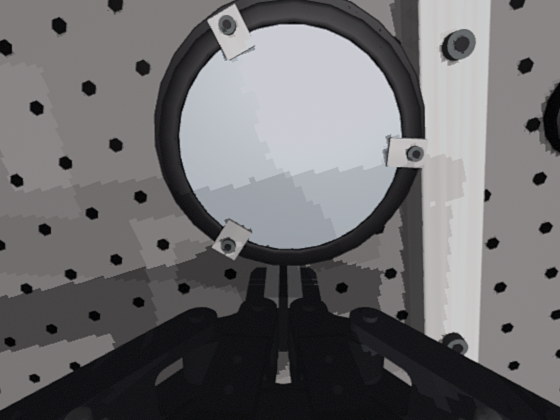

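```bash
python3 - <<'E'
from h import *
W=cam("wrist",loadst("w3.json"))
a,b=atz(W,(423,180),.02),atz(W,(427,345),.02); c=atz(W,(420,10),.02)
for p in(a,b,c): print(p,inF(p))
d=c-b; print(np.degrees(np.arctan2(d[1],d[0])))
for uv in [(292,136)]: print(inF(atz(W,uv,.041)))
E
```

```text
[ 0.6317 -0.0779  0.02  ] [ 0.002  -0.1122  0.02  ]
[ 0.6171 -0.1562  0.02  ] [ 0.0024 -0.1918  0.02  ]
[ 0.6433 -0.0177  0.02  ] [ 0.002  -0.0509  0.02  ]
79.25768220389963
[-0.0481 -0.0859  0.041 ]
```

The cell is on the fence: it measures 50.1 mm from the face, 108 mm from home. I'll continue sliding.

carry_out:
  plan:
    - [0.0099, -0.0016, 0, 0, 0, 0]
    - [0.0099, -0.0016, 0, 0, 0, 0]
    - [0.0099, -0.0016, 0, 0, 0, 0]
    - [0.0099, -0.0016, 0, 0, 0, 0]
    - [0.0099, -0.0016, 0, 0, 0, 0]
    - [0.0099, -0.0016, 0, 0, 0, 0]
    - [0.0099, -0.0016, 0, 0, 0, 0]
    - [0.0099, -0.0016, 0, 0, 0, 0]

```text
clock: 13.17
eef_pos: [0.5693, -0.0707, 0.0275]
eef_rot: [0.813, 0.583, -0.003, 0.0]
wrist_force: [-6.0, -10.3, 6.0]
width: 0.0
grip_force: 6.4
```

```bash
python3 - <<'E'
from h import *
show()
E
```

```text
t 13.17 F-pos [-0.0606 -0.117   0.0275] yaw 71.32 tilt 0.0064 force F [ -3.9218 -11.2734   6.0015] qv 0.083
```

carry_out:
  plan:
    - [0.0099, -0.0016, 0, 0, 0, 0]
    - [0.0099, -0.0016, 0, 0, 0, 0]
    - [0.0099, -0.0016, 0, 0, 0, 0]
    - [0.0099, -0.0016, 0, 0, 0, 0]
    - [0.0099, -0.0016, 0, 0, 0, 0]
    - [0.0099, -0.0016, 0, 0, 0, 0]
    - [0.0099, -0.0016, 0, 0, 0, 0]
    - [0.0099, -0.0016, 0, 0, 0, 0]

```text
clock: 13.83
eef_pos: [0.5737, -0.0395, 0.0275]
eef_rot: [0.812, 0.583, -0.004, -0.0]
wrist_force: [-7.8, -13.4, 8.0]
width: 0.0
grip_force: 7.4
```

```bash
python3 - <<'E'
from h import *
show()
E
```

```text
t 13.83 F-pos [-0.0622 -0.0855  0.0275] yaw 71.33 tilt 0.0082 force F [ -5.1626 -14.6564   8.0151] qv 0.084
```

carry_out:
  plan:
    - [0.0062, -0.001, -0.0005, 0, 0, 0]
    - [0.0062, -0.001, -0.0005, 0, 0, 0]
    - [0.0062, -0.001, -0.0005, 0, 0, 0]
    - [0.0062, -0.001, -0.0005, 0, 0, 0]
    - [0.0062, -0.001, -0.0005, 0, 0, 0]
    - [0.0062, -0.001, -0.0005, 0, 0, 0]
    - [0.0062, -0.001, -0.0005, 0, 0, 0]
    - [0.0062, -0.001, -0.0005, 0, 0, 0]

```text
clock: 14.5
eef_pos: [0.5767, -0.0178, 0.0277]
eef_rot: [0.813, 0.583, -0.004, -0.002]
wrist_force: [-4.7, -5.0, -3.3]
width: 0.0001
grip_force: 3.2
```

```bash
python3 - <<'E'
from h import *
show()
E
```

```text
t 14.50 F-pos [-0.0634 -0.0635  0.0277] yaw 71.26 tilt 0.0080 force F [-3.6786 -5.7992 -3.3398] qv 0.055
```

carry_out:
  plan:
    - [0.004, -0.0006, 0.0005, 0, 0, 0]
    - [0.004, -0.0006, 0.0005, 0, 0, 0]
    - [0.004, -0.0006, 0, 0, 0, 0]
    - [0.004, -0.0006, 0, 0, 0, 0]
    - [0.004, -0.0006, 0, 0, 0, 0]
    - [0.004, -0.0006, 0, 0, 0, 0]
    - [0.004, -0.0006, 0, 0, 0, 0]
    - [0.004, -0.0006, 0, 0, 0, 0]

```text
clock: 15.17
eef_pos: [0.5787, -0.0058, 0.0276]
eef_rot: [0.813, 0.583, -0.004, -0.001]
wrist_force: [-6.6, -7.6, 1.1]
width: 0.0002
grip_force: 4.8
```

```bash
python3 - <<'E'
from h import *
show()
E
```

```text
t 15.17 F-pos [-0.0637 -0.0514  0.0276] yaw 71.29 tilt 0.0087 force F [-5.066  -8.6763  1.1398] qv 0.034
```

carry_out:
  plan:
    - [0.0025, -0.0004, 0, 0, 0, 0]
    - [0.0025, -0.0004, 0, 0, 0, 0]
    - [0.0025, -0.0004, 0, 0, 0, 0]
    - [0.0025, -0.0004, 0, 0, 0, 0]
    - [0.0025, -0.0004, 0, 0, 0, 0]
    - [0.0025, -0.0004, 0, 0, 0, 0]
    - [0.002, -0.0003, 0, 0, 0, 0]
    - [0.002, -0.0003, 0, 0, 0, 0]

```text
clock: 15.83
eef_pos: [0.5799, 0.0016, 0.0276]
eef_rot: [0.813, 0.583, -0.004, -0.001]
wrist_force: [-6.3, -8.9, 2.0]
width: -0.0002
grip_force: 4.9
```

```bash
python3 - <<'E'
from h import *
show()
E
```

```text
t 15.83 F-pos [-0.0639 -0.0439  0.0276] yaw 71.29 tilt 0.0090 force F [-4.5236 -9.9073  1.968 ] qv 0.017
```

carry_out:
  plan:
    - [0.0015, -0.0002, 0, 0, 0, 0]
    - [0.0015, -0.0002, 0, 0, 0, 0]
    - [0.0015, -0.0002, 0, 0, 0, 0]
    - [0.0015, -0.0002, 0, 0, 0, 0]
    - [0.0015, -0.0002, 0, 0, 0, 0]
    - [0.0015, -0.0002, 0, 0, 0, 0]
    - [0.0015, -0.0002, 0, 0, 0, 0]
    - [0.0015, -0.0002, 0, 0, 0, 0]

```text
clock: 16.5
eef_pos: [0.5807, 0.0063, 0.0276]
eef_rot: [0.813, 0.583, -0.005, -0.001]
wrist_force: [-6.6, -9.0, 1.5]
width: -0.0001
grip_force: 5.2
```

```bash
python3 - <<'E'
from h import *
show()
E
```

```text
t 16.50 F-pos [-0.064  -0.0392  0.0276] yaw 71.30 tilt 0.0094 force F [ -4.724  -10.1131   1.4771] qv 0.012
```

carry_out:
  plan:
    - [0.0015, -0.0002, 0, 0, 0, 0]
    - [0.0015, -0.0002, 0, 0, 0, 0]
    - [0.0015, -0.0002, 0, 0, 0, 0]
    - [0.0015, -0.0002, 0, 0, 0, 0]
    - [0.0015, -0.0002, 0, 0, 0, 0]
    - [0.0015, -0.0002, 0, 0, 0, 0]
    - [0.0015, -0.0002, 0, 0, 0, 0]
    - [0.0015, -0.0002, 0, 0, 0, 0]

```text
clock: 17.17
eef_pos: [0.5811, 0.0092, 0.0276]
eef_rot: [0.812, 0.583, -0.006, -0.0]
wrist_force: [-6.9, -16.3, 3.2]
width: -0.0002
grip_force: 9.2
```

```bash
python3 - <<'E'
from h import *
show()
E
```

```text
t 17.17 F-pos [-0.0642 -0.0362  0.0276] yaw 71.36 tilt 0.0116 force F [ -3.7298 -17.2774   3.2053] qv 0.013
```

The cell has met the stop, at total push 17.3 N against a sliding baseline of about 10 N. Both vertical drag and fence drag feed that friction. I'll relieve both (lift slightly, ease off sideways) so the push at the wrist closely matches the stop force.

carry_out:
  plan:
    - [-0.0006, -0.0005, -0.0005, 0, 0, 0]
    - [-0.0006, -0.0005, -0.0005, 0, 0, 0]
    - [-0.0006, -0.0005, -0.0005, 0, 0, 0]
    - [-0.0006, -0.0005, -0.0005, 0, 0, 0]
    - [0, 0, 0, 0, 0, 0]
    - [0, 0, 0, 0, 0, 0]
    - [0, 0, 0, 0, 0, 0]
    - [0, 0, 0, 0, 0, 0]

```text
clock: 17.83
eef_pos: [0.581, 0.0092, 0.0278]
eef_rot: [0.813, 0.583, -0.005, -0.0]
wrist_force: [-5.0, -12.1, -2.8]
width: 0.0001
grip_force: 6.6
```

```bash
python3 - <<'E'
from h import *
show()
E
```

```text
t 17.83 F-pos [-0.0643 -0.0363  0.0278] yaw 71.31 tilt 0.0097 force F [ -2.6079 -12.8252  -2.8113] qv 0.004
```

carry_out:
  plan:
    - [-0.0006, -0.0006, 0, 0, 0, 0]
    - [-0.0004, -0.0006, 0, 0, 0, 0]
    - [0, -0.0006, 0, 0, 0, 0]
    - [0, 0, 0, 0, 0, 0]
    - [0, 0, 0, 0, 0, 0]
    - [0, 0, 0, 0, 0, 0]
    - [0, 0, 0, 0, 0, 0]
    - [0, 0, 0, 0, 0, 0]

```text
clock: 18.5
eef_pos: [0.5809, 0.0092, 0.0279]
eef_rot: [0.813, 0.583, -0.004, -0.0]
wrist_force: [-3.8, -11.4, -2.8]
width: -0.0
grip_force: 6.1
```

```bash
python3 - <<'E'
from h import *
show()
E
```

```text
t 18.50 F-pos [-0.0644 -0.0363  0.0279] yaw 71.31 tilt 0.0084 force F [ -1.5831 -11.9439  -2.8344] qv 0.002
```

carry_out:
  plan:
    - [-0.0006, 0, 0, 0, 0, 0]
    - [0, 0, 0, 0, 0, 0]
    - [0, 0, 0, 0, 0, 0]
    - [0, 0, 0, 0, 0, 0]
    - [0, 0, 0, 0, 0, 0]
    - [0, 0, 0, 0, 0, 0]
    - [0, 0, 0, 0, 0, 0]
    - [0, 0, 0, 0, 0, 0]

```text
clock: 19.17
eef_pos: [0.5809, 0.0091, 0.0279]
eef_rot: [0.813, 0.583, -0.004, -0.0]
wrist_force: [-3.0, -10.9, -2.9]
width: 0.0001
grip_force: 5.7
```

carry_out:
  plan:
    - [0, 0, 0, 0, 0, 0]
    - [0, 0, 0, 0, 0, 0]
    - [0, 0, 0, 0, 0, 0]
    - [0, 0, 0, 0, 0, 0]
    - [0, 0, 0, 0, 0, 0]
    - [0, 0, 0, 0, 0, 0]
    - [0, 0, 0, 0, 0, 0]
    - [0, 0, 0, 0, 0, 0]

```text
clock: 19.83
eef_pos: [0.5809, 0.0092, 0.0279]
eef_rot: [0.813, 0.583, -0.004, -0.0]
wrist_force: [-4.3, -11.1, -2.9]
width: -0.0002
grip_force: 5.8
```

```bash
python3 - <<'E'
from h import *
import json
show()
st=env.read_state(); im=cams.grab_frame("wrist"); cv2.imwrite("pics/e.png",im[:,:,::-1])
json.dump({k:np.array(st[k]).tolist() for k in("eef_pos","eef_rot")},open("w4.json","w"))
show()
E
```

```text
t 19.83 F-pos [-0.0644 -0.0363  0.0279] yaw 71.30 tilt 0.0081 force F [ -2.1064 -11.7423  -2.9417] qv 0.002
t 19.88 F-pos [-0.0644 -0.0363  0.0279] yaw 71.30 tilt 0.0081 force F [ -1.7087 -11.8513  -3.5417] qv 0.001
```

View pics/e.png

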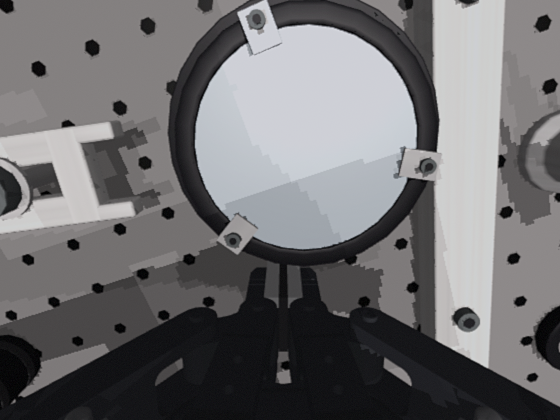

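The cell is against the fence edge, with the glass centre at (307,137). The tine tips at (113,130) and (134,209) point at it. I'll hold a little harder, then a little softer, so the 6–12 N band is covered whatever share friction takes.

carry_out:
  plan:
    - [0.0006, 0, 0, 0, 0, 0]
    - [0.0006, 0, 0, 0, 0, 0]
    - [0, 0, 0, 0, 0, 0]
    - [0, 0, 0, 0, 0, 0]
    - [0, 0, 0, 0, 0, 0]
    - [0, 0, 0, 0, 0, 0]
    - [0, 0, 0, 0, 0, 0]
    - [0, 0, 0, 0, 0, 0]

```text
clock: 20.55
eef_pos: [0.5809, 0.0092, 0.028]
eef_rot: [0.813, 0.583, -0.004, -0.0]
wrist_force: [-4.7, -13.1, -2.4]
width: -0.0002
grip_force: 6.5
```

carry_out:
  plan:
    - [-0.001, 0, 0, 0, 0, 0]
    - [-0.001, 0, 0, 0, 0, 0]
    - [-0.0006, 0, 0, 0, 0, 0]
    - [0, 0, 0, 0, 0, 0]
    - [0, 0, 0, 0, 0, 0]
    - [0, 0, 0, 0, 0, 0]
    - [0, 0, 0, 0, 0, 0]
    - [0, 0, 0, 0, 0, 0]

```text
clock: 21.22
eef_pos: [0.5809, 0.0091, 0.028]
eef_rot: [0.813, 0.583, -0.004, -0.0]
wrist_force: [-3.9, -9.0, -2.6]
width: -0.0003
grip_force: 4.9
```

```bash
python3 - <<'E'
from h import *
show()
W=cam("wrist",loadst("w4.json"))
for n,uv,z in [("glass",(307,137),.041),("tine",(113,130),.0365),("tine",(134,209),.0365),("fence",(434,200),.02)]: print(n,inF(atz(W,uv,z)))
E
```

```text
t 21.22 F-pos [-0.0644 -0.0363  0.028 ] yaw 71.29 tilt 0.0073 force F [-2.108  -9.5736 -2.5938] qv 0.001
glass [-0.0481  0.0256  0.041 ]
tine [-0.1132  0.0364  0.0365]
tine [-0.1135  0.0079  0.0365]
fence [ 0.0015 -0.0088  0.02  ]
```

carry_out:
  plan:
    - [-0.002, 0, 0, 0, 0, 0]
    - [-0.004, 0.0005, 0, 0, 0, 0]
    - [-0.01, 0.0014, 0, 0, 0, 0]
    - [-0.03, 0.004, 0, 0, 0, 0]
    - [-0.04, 0.005, 0, 0, 0, 0]
    - [0, 0, -0.05, 0, 0, 0]
    - [0, 0, -0.1, 0, 0, 0]
    - [0, 0, -0.1, 0, 0, 0]

```text
clock: 21.88
eef_pos: [0.5758, -0.0234, 0.1291]
eef_rot: [0.813, 0.582, -0.001, -0.001]
wrist_force: [0.9, -0.1, 0.3]
width: -0.0002
grip_force: 0.0
```

```bash
python3 - <<'E'
from h import *
show()
p=inF(env.read_state()["eef_pos"])
plan(F(-.252,.0225,.14),-10.92,14)
E
```

```text
t 21.88 F-pos [-0.0632 -0.0692  0.1291] yaw 71.16 tilt 0.0038 force F [0.9258 0.0368 0.279 ] qv 1.072
mm/row 15.0 deg/row 5.86
[0.0116,-0.0357,-0.0018,-0.0004,0.0005,0.2047],
[0.0079,-0.0366,-0.0018,-0.0004,0.0005,0.2047],
[0.0041,-0.0373,-0.0018,-0.0004,0.0005,0.2047],
[0.0003,-0.0375,-0.0018,-0.0004,0.0005,0.2047],
[-0.0036,-0.0373,-0.0018,-0.0004,0.0005,0.2047],
[-0.0074,-0.0368,-0.0018,-0.0004,0.0005,0.2047],
[-0.0111,-0.0358,-0.0019,-0.0004,0.0005,0.2047],
[-0.0147,-0.0345,-0.0019,-0.0004,0.0005,0.2047],
[-0.0181,-0.0328,-0.0019,-0.0004,0.0005,0.2047],
[-0.0214,-0.0308,-0.0019,-0.0004,0.0005,0.2047],
[-0.0244,-0.0284,-0.0019,-0.0004,0.0005,0.2047],
[-0.0272,-0.0258,-0.0019,-0.0004,0.0005,0.2047],
[-0.0297,-0.0229,-0.0019,-0.0004,0.0005,0.2047],
[-0.0319,-0.0197,-0.0019,-0.0004,0.0005,0.2047],
```

carry_out:
  plan:
    - [0.012, -0.036, 0, 0, 0, 0.205]
    - [0.008, -0.037, 0, 0, 0, 0.205]
    - [0.004, -0.037, 0, 0, 0, 0.205]
    - [0, -0.0375, 0, 0, 0, 0.205]
    - [-0.0036, -0.037, 0, 0, 0, 0.205]
    - [-0.0074, -0.037, 0, 0, 0, 0.205]
    - [-0.011, -0.036, 0, 0, 0, 0.205]
    - [-0.015, -0.0345, 0, 0, 0, 0.205]

```text
clock: 22.55
eef_pos: [0.4806, 0.0493, 0.1298]
eef_rot: [0.978, 0.207, 0.001, 0.0]
wrist_force: [0.2, 0.3, 0.5]
width: -0.0001
grip_force: 0.0
```

carry_out:
  plan:
    - [-0.018, -0.033, 0, 0, 0, 0.205]
    - [-0.021, -0.031, 0, 0, 0, 0.205]
    - [-0.024, -0.028, 0, 0, 0, 0.205]
    - [-0.027, -0.026, 0, 0, 0, 0.205]
    - [-0.03, -0.023, 0, 0, 0, 0.205]
    - [-0.032, -0.02, 0, 0, 0, 0.205]
    - [0, 0, 0, 0, 0, 0]
    - [0, 0, 0, 0, 0, 0]

```text
clock: 23.22
eef_pos: [0.4091, 0.1036, 0.1297]
eef_rot: [0.996, -0.094, 0.001, -0.0]
wrist_force: [0.0, -0.8, 0.1]
width: 0.0001
grip_force: 0.0
```

```bash
python3 - <<'E'
from h import *
import json
show()
st=env.read_state(); im=cams.grab_frame("wrist"); cv2.imwrite("pics/g.png",im[:,:,::-1])
json.dump({k:np.array(st[k]).tolist() for k in("eef_pos","eef_rot")},open("w5.json","w"))
show()
plan(F(-.252,.0225,.058),-10.92,6)
E
```

```text
t 23.22 F-pos [-0.2509  0.0239  0.1297] yaw -10.80 tilt 0.0013 force F [ 0.19   -0.7494  0.0732] qv 0.030
t 23.27 F-pos [-0.25    0.0239  0.1298] yaw -10.83 tilt 0.0022 force F [ 0.1603  0.4891 -1.0004] qv 0.016
mm/row 12.0 deg/row 0.03
[-0.0009,0.0006,0.0299,-0.0002,-0.0007,0.0005],
[-0.0009,0.0006,0.0299,-0.0002,-0.0007,0.0005],
[-0.0009,0.0006,0.0299,-0.0002,-0.0007,0.0005],
[-0.0009,0.0006,0.0299,-0.0002,-0.0007,0.0005],
[-0.0009,0.0006,0.0299,-0.0002,-0.0007,0.0005],
[-0.0008,0.0006,0.0299,-0.0002,-0.0007,0.0005],
```

View pics/g.png

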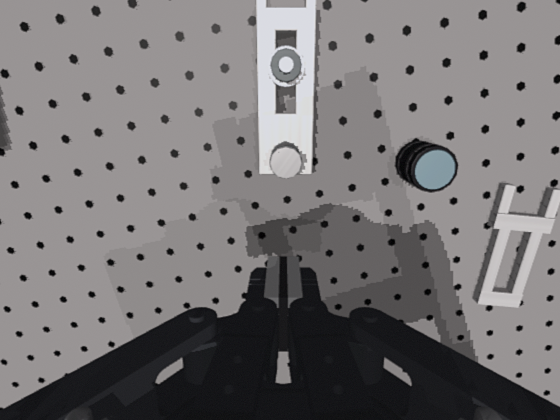

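```bash
python3 - <<'E'
from h import *
W=cam("wrist",loadst("w5.json"))
for n,uv,z in [("head",(286,161),.0645),("nut",(287,65),.05),("heel end",(286,174),.0365)]: print(n,inF(atz(W,uv,z)))
E
```

```text
head [-0.2083  0.0223  0.0645]
nut [-0.1567  0.0219  0.05  ]
heel end [-0.2212  0.022   0.0365]
```

The head top is at (286,161), which gives F (-0.208, 0.022), straight ahead of the closed fingers. I'll descend and push.

carry_out:
  plan:
    - [0, 0.0018, 0.04, 0, 0, 0]
    - [0, 0.0018, 0.04, 0, 0, 0]
    - [0, 0, 0.04, 0, 0, 0]
    - [0, 0, 0.035, 0, 0, 0]
    - [0, 0, 0.018, 0, 0, 0]
    - [0, 0, 0.007, 0, 0, 0]
    - [0, 0, 0, 0, 0, 0]
    - [0, 0, 0, 0, 0, 0]

```text
clock: 23.93
eef_pos: [0.4096, 0.1021, 0.0576]
eef_rot: [0.995, -0.096, 0.0, -0.0]
wrist_force: [0.2, -0.3, -0.2]
width: -0.0001
grip_force: 0.0
```

carry_out:
  plan:
    - [0.008, 0, 0, 0, 0, 0]
    - [0.008, 0, 0, 0, 0, 0]
    - [0.008, 0, 0, 0, 0, 0]
    - [0.008, 0, 0, 0, 0, 0]
    - [0.008, 0, 0, 0, 0, 0]
    - [0.006, 0, 0, 0, 0, 0]
    - [0.006, 0, 0, 0, 0, 0]
    - [0.006, 0, 0, 0, 0, 0]

```text
clock: 24.6
eef_pos: [0.4314, 0.0978, 0.0573]
eef_rot: [0.995, -0.096, -0.0, 0.0]
wrist_force: [-3.8, 1.8, 2.6]
width: -0.0
grip_force: 1.5
```

```bash
python3 - <<'E'
from h import *
show()
E
```

```text
t 24.60 F-pos [-0.228   0.0224  0.0573] yaw -11.02 tilt 0.0008 force F [-4.053   1.0196  2.5951] qv 0.050
```

carry_out:
  plan:
    - [0.004, 0, 0, 0, 0, 0]
    - [0.004, 0, 0, 0, 0, 0]
    - [0.004, 0, 0, 0, 0, 0]
    - [0.004, 0, 0, 0, 0, 0]
    - [0.004, 0, 0, 0, 0, 0]
    - [0.004, 0, 0, 0, 0, 0]
    - [0.004, 0, 0, 0, 0, 0]
    - [0.004, 0, 0, 0, 0, 0]

```text
clock: 25.27
eef_pos: [0.4439, 0.0953, 0.0571]
eef_rot: [0.995, -0.096, -0.0, 0.0]
wrist_force: [-3.4, 0.3, -0.6]
width: -0.0001
grip_force: 1.6
```

```bash
python3 - <<'E'
from h import *
show()
E
```

```text
t 25.27 F-pos [-0.2152  0.0223  0.0571] yaw -11.01 tilt 0.0007 force F [-3.3694 -0.3275 -0.5561] qv 0.038
```

carry_out:
  plan:
    - [0.0025, 0, 0, 0, 0, 0]
    - [0.0025, 0, 0, 0, 0, 0]
    - [0.0025, 0, 0, 0, 0, 0]
    - [0.0025, 0, 0, 0, 0, 0]
    - [0.0025, 0, 0, 0, 0, 0]
    - [0.0025, 0, 0, 0, 0, 0]
    - [0.002, 0, 0, 0, 0, 0]
    - [0.0015, 0, 0, 0, 0, 0]

```text
clock: 25.93
eef_pos: [0.4514, 0.0939, 0.0572]
eef_rot: [0.995, -0.096, -0.0, 0.0]
wrist_force: [-2.3, 1.1, -1.2]
width: 0.0003
grip_force: 1.5
```

```bash
python3 - <<'E'
from h import *
show()
E
```

```text
t 25.93 F-pos [-0.2076  0.0223  0.0572] yaw -11.01 tilt 0.0004 force F [-2.4449  0.6944 -1.1861] qv 0.013
```

carry_out:
  plan:
    - [0.001, 0, 0, 0, 0, 0]
    - [0.001, 0, 0, 0, 0, 0]
    - [0.001, 0, 0, 0, 0, 0]
    - [0.001, 0, 0, 0, 0, 0]
    - [0.001, 0, 0, 0, 0, 0]
    - [0.001, 0, 0, 0, 0, 0]
    - [0.001, 0, 0, 0, 0, 0]
    - [0.001, 0, 0, 0, 0, 0]

```text
clock: 26.6
eef_pos: [0.4529, 0.0935, 0.0572]
eef_rot: [0.995, -0.096, -0.002, 0.0]
wrist_force: [-6.7, 2.9, 1.6]
width: 0.0002
grip_force: 3.6
```

```bash
python3 - <<'E'
from h import *
show()
E
```

```text
t 26.60 F-pos [-0.2061  0.0223  0.0572] yaw -11.03 tilt 0.0031 force F [-7.1511  1.5512  1.5694] qv 0.010
```

carry_out:
  plan:
    - [0.0005, 0, 0, 0, 0, 0]
    - [0.0005, 0, 0, 0, 0, 0]
    - [0.0005, 0, 0, 0, 0, 0]
    - [0, 0, 0, 0, 0, 0]
    - [0, 0, 0, 0, 0, 0]
    - [0, 0, 0, 0, 0, 0]
    - [0, 0, 0, 0, 0, 0]
    - [0, 0, 0, 0, 0, 0]

```text
clock: 27.27
eef_pos: [0.4529, 0.0935, 0.0572]
eef_rot: [0.995, -0.096, -0.002, -0.0]
wrist_force: [-7.7, 2.4, 1.5]
width: 0.0001
grip_force: 3.7
```

```bash
python3 - <<'E'
from h import *
show()
E
```

```text
t 27.27 F-pos [-0.2061  0.0223  0.0572] yaw -11.03 tilt 0.0039 force F [-8.0038  0.8653  1.4905] qv 0.002
```

The clamp is snug: it no longer advances at 8 N. Backing off and rising for a check.

carry_out:
  plan:
    - [-0.004, 0, 0, 0, 0, 0]
    - [-0.01, 0, 0, 0, 0, 0]
    - [-0.03, 0, 0, 0, 0, 0]
    - [-0.02, 0, 0, 0, 0, 0]
    - [0, 0, -0.05, 0, 0, 0]
    - [0, 0, -0.1, 0, 0, 0]
    - [0, 0, -0.1, 0, 0, 0]
    - [0, 0, -0.1, 0, 0, 0]

```text
clock: 27.93
eef_pos: [0.4291, 0.0982, 0.1989]
eef_rot: [0.995, -0.096, 0.0, 0.0]
wrist_force: [2.0, 0.3, -0.3]
width: -0.0001
grip_force: 0.0
```

carry_out:
  plan:
    - [0.05, 0, -0.1, 0, 0, 0]
    - [0.08, 0, -0.06, 0, 0, 0]
    - [0.08, 0, 0, 0, 0, 0]
    - [0.06, 0, 0, 0, 0, 0]
    - [0, 0, 0, 0, 0, 0]
    - [0, 0, 0, 0, 0, 0]
    - [0, 0, 0, 0, 0, 0]
    - [0, 0, 0, 0, 0, 0]

```text
clock: 28.6
eef_pos: [0.533, 0.078, 0.2581]
eef_rot: [0.995, -0.096, -0.001, 0.0]
wrist_force: [0.1, -0.3, 0.0]
width: 0.0002
grip_force: 0.0
```

```bash
python3 - <<'E'
from h import *
import json
show()
st=env.read_state(); im=cams.grab_frame("wrist"); cv2.imwrite("pics/k.png",im[:,:,::-1])
json.dump({k:np.array(st[k]).tolist() for k in("eef_pos","eef_rot")},open("w6.json","w"))
W=cam("wrist",st)
print(proj(W,F(-.048,.024,.041)),proj(W,F(0.002,.024,.02)),proj(W,F(-.09,.022,.036)),proj(W,F(-.048,.0735,.014)))
E
```

```text
t 28.60 F-pos [-0.1244  0.0222  0.2581] yaw -10.99 tilt 0.0017 force F [ 0.1513 -0.29    0.0098] qv 0.004
[280.8985  99.4614] [280.8824  45.2457] [283.0397 143.6116] [232.6419  99.6795]
```

View pics/k.png

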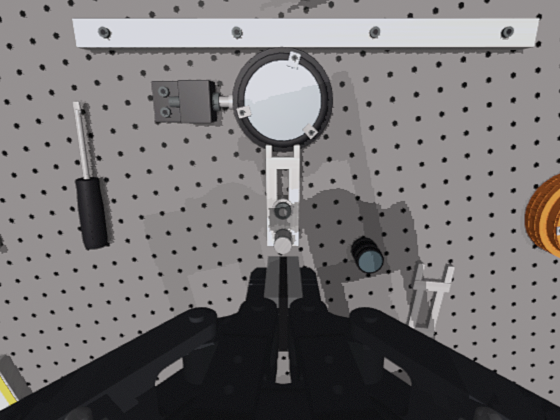

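The cell, centred near (283,99), touches the fence edge at row ~48 and the screw tip at (232,102). The tines meet its ring at about (283,147). The bystanders are in place and the arm is clear, so I'm handing in.

```bash
python3 -c "
from workcell import env
print(env.close_job())"
```

```text
the job is handed in; nothing more can be done
None
```

I handed the job in at 28.6 s of robot time: the cell is home against fence and stop with the clamp snug on its ring. The stop force was estimated from the wrist (about 7–12 N while holding, friction uncertain), the push briefly reached 17 N at the wrist on first contact, and no verdict came back.

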